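# Put the second peeler away in its case and snap the cover shut

### The job

Put the vegetable peeler that lies on the counter away in the open tool case: lay it flat in the empty cradle beside the other peeler, its handle at the same end as that one's. Then swing the cover over and press its front edge down until the catch snaps and holds it shut. Leave the other peeler lying in its own cradle and do not shift the pepper mill or the timer.

Things in the scene. Friction and masses are not known exactly. Their poses are not given: they have to be found in the camera images.
- peeler: The peeler to put away: straight vegetable peeler, 170 mm long, black handle and a narrow steel blade, lying on the counter (80 g). Origin at mid-length on the underside, about 2 mm above what it lies on; x runs along it toward the blade tip, z is up. Handle: a bar from x = -85 to +20 mm, 26 mm wide, 22 mm high. Blade: x = +15 to +85 mm, 14 mm wide, 6 mm high.
- peeler_grip (a point): Middle of the peeler's handle, where it is best gripped: 30 mm behind the peeler's origin, 10 mm above it. Axes as the peeler's.
- peeler_blade (a point): Point on the peeler's blade near its tip, 75 mm ahead of the peeler's origin.
- case: Grey tool case fixed on the counter, white cover open. Tray 152 (x) by 240 mm (y), walls 4 thick, 36 high, floor 4. Origin: centre of the underside; x to the hinge side, y to the end of the tool heads (handles at the -y end), z up. Cross ribs at y = -66 and +66 (6 thick) carry the tools: notch floors 10 mm, cheeks 20 mm above the counter. Cradles at x = -28 (empty) and +40 (other peeler).
- case_place (a point): Centre of the empty cradle: case x = -28, y = 0, 10 mm above the counter (notch floors). Axes as the case's: the peeler's origin belongs over this point, blade toward +y. The notch is 34 mm wide at the handle (-y) rib, 24 mm at the blade (+y) rib, so the handle does not fit the other way round. 44 mm to the inside of the front wall.
- stored_peeler: A second peeler of the same kind, loose, lying in the rear cradle of the case with its blade toward the case's +y end. Origin and axes as the first one's.
- rear_place (a point): Centre of the rear cradle, where the other peeler lies: case x = +40, y = 0, 10 mm above the counter. Axes as the case's.
- stored_blade (a point): Point on the other peeler's blade, 75 mm ahead of its origin.
- cover (a joint): Cover angle: 0 fully shut, 1.57 upright, 1.85 the stop, leaning back. Its stiff hinge holds it near upright; below about 1 rad it sinks until its nib rests on the catch at about 0.06 (front edge some 9 mm too high). From there about 4 to 6 N at the front edge snaps it past the catch.
- cover_hinge (a point): Middle of the hinge line: case x = +78 mm, 38 mm above the counter; the line runs along the case's y. The cover is a plate 240 mm along the hinge, 4 mm thick, reaching 154 mm from the hinge line; at the middle of its free edge a 46 mm wide thumb tab with a downturned lip reaches 164 mm.
- cover_tab (a point): Point on the cover's outer face (its top when shut), 150 mm from the hinge line at the middle of the free edge: press here.
- pepper_mill: Wooden pepper mill, 58 mm in diameter and 170 mm high, standing behind the case; origin at the centre of its base.
- dial_timer: Round kitchen timer, 66 mm in diameter and 55 mm high, with a red dial; origin at the centre of its base.

How it is judged:
At the end, for the whole second after the job is handed in: The peeler rests flat in the empty cradle (within 9 mm across, 20 mm along, 0.13 rad, on the notch floors), blade at the end of the other one's blade; the other still lies flat in its own cradle (within 12 mm across, 22 mm along, same way round); the cover is snapped shut (below 0.02 rad) (x of peeler in the frame of case_place between -0.009 and 0.009 m and y of peeler in the frame of case_place between -0.02 and 0.02 m and z of peeler in the frame of case_place between -0.004 and 0.007 m and y of peeler_blade in the frame of case_place above 0.05 m and angle between the x axis of peeler and the y axis of case, either way round below 0.13 rad and angle between each of peeler, stored_peeler's own z axis and vertical below 0.12 rad and x of stored_peeler in the frame of rear_place between -0.012 and 0.012 m and y of stored_peeler in the frame of rear_place between -0.022 and 0.022 m and y of stored_blade in the frame of rear_place above 0.04 m and value of joint cover below 0.02 rad and linear speed of peeler below 0.02 m/s); the robot touches nothing.
It fails at once if the pepper mill is shifted more than 30 mm (distance of pepper_mill from where it was at the start of the episode above 0.03 m).
It fails at once if the timer is shifted more than 30 mm (distance of dial_timer from where it was at the start of the episode above 0.03 m).
It also fails if it takes over 54 s, if anything falls off the work surface, if the arm or the gripper's body presses on something with over 40 N, if the wrist force passes 120 N, or if a joint passes its speed limit or range.

### The arm

A 6-joint arm with a two-finger parallel gripper is mounted at the origin on a cart in front of the work surface, level with it; the furniture and walls round the work are solid. World frame = base frame: x ahead of the robot, y to its left, z up, the work surface at z = 0. Lengths are in m, angles in rad, forces in N, time in s.
With the tool pointing down it reaches from about 0.325 to 0.775 m from the base axis. Payload 9.3 kg.
Tool frame: the origin (TCP) lies at the very end of the fingers, on their centre line; the grasp point (between the pads) lies bot.pinch_z behind it (bot.pinch_z is the distance from the TCP to the grasp point, in m); z points along the fingers, y is the direction in which the jaws open and shut (so a half turn about z gives the same grasp; the last joint's range is limited). The gripper opens to 85 mm and grips with 20 to 120 N. Pads are 22 mm wide; open, the fingers measure 114 mm over their backs; the gripper's body (76 mm by 85 mm) begins 54 mm behind the grasp point. The pads swing forward as they close: fully open they stand 13 mm farther back than shut.
Start: joints at [1.1, 0.259, 0.021, 1.334, 0, 1.418], TCP at [0.172, 0.522, 0.231] pointing down, gripper open.
Joint ranges: [-3.04, 3.04], [-0.91, 1.82], [-1.04, 1.36], [-1.92, 1.95], [-1.52, 1.45], [-3.14, 3.14]. Speed limits (rad/s): [2.22, 2.22, 2.79, 3.14, 3.14, 3.14].

### API

Orientations are given as a unit quaternion [x, y, z, w].
In Python, from cell import bot gives the robot as it stands. The module is installed in compiled form; this text tells all that it offers.
- The arm moves only by the tool drive_tool, never from a script. Its argument "motion" is a list of rows, each an object with "translation": the shift along the tool's x, y, z in m, a list of three; "yaw": the turn about the tool's z in degrees. A call has 1 to 10 rows; each row shifts and turns the commanded pose from where the row before left it, along the tool's axes as they then stand; what a row does not reach is not made up. A row lasts 1/10 s, in which the tool goes at most 50 mm and 8.59 degrees, less where a joint would pass 70% of its speed; a pose out of reach is approached as far as the arm can. A call with a gripper value outside its range is refused whole. "fingers" is the finger opening in m, from 0 to 0.0854, set as the call begins (left out, the last holds). The fingers move at their own pace and stop on an object; "squeeze" is the grip in N (left out, the last holds). Time passes only in rows, so rows that do not move let the fingers close. It gives the time, the measured TCP pose, the force and the opening at its end, in the units of the state.
- bot.observe(): the state, without advancing time (a new reading comes with each control period).
- bot.snapshot(name): name is "side" or "top" or "wrist"; returns a dict with "color" (420x560x3 uint8, red, green, blue), "fx", "fy", "cx", "cy" (pixels), "dist" ([k1, k2, p1, p2, k3] as OpenCV has them; the pictures are not rectified), "R" (3x3) and "t" (3): a world point X has camera coordinates R X + t. Camera axes: x right, y down, z forward; pixel columns grow to the right and rows downward; lengths in m; the calibration is good to about 2 mm. A picture is of the moment at which its call begins. There is no depth.
- bot.job_done(): hands the job in, once; it reports no verdict.
The state is a dict: "time_s": time; "joint_pos": joint angles; "joint_vel": joint speeds; "joint_efforts": joint torques, N m; "eef_pos": TCP position; "tool_rot": TCP orientation; "ft_force": force on the tool from outside, world axes, zero at the start; "ft_torque": the same for the moment, N m; "gripper_width": finger opening in m.
Only numpy, scipy, OpenCV 4.12 (cv2) and the standard library are available. Lean on these libraries where they do the work, as an engineer would, in place of code of your own. Each camera call takes 0.05 s, during which the arm holds its last target. There are 200 camera calls.

## Working session

There is one attempt and no reset: what is moved stays moved. The work goes in short steps, Python scripts to look and compute and a tool call to move; the robot and the scene stay as the last step left them, time stands still between calls to the robot, and variables do not carry over. Pictures are saved under pics/ and viewed, about 8 in all and at most 12, crops included, and the job is handed in when it is done.

Besides the shell and the picture viewer there is one more tool, called after "Call:" by a JSON object that holds its "op" and its "data". drive_tool: Moves the arm, as the interface text tells. Its arguments: {"type":"object","properties":{"motion":{"type":"array"},"fingers":{"type":"number"},"squeeze":{"type":"number"}},"required":["motion"]}

```bash
mkdir -p pics
cat > h.py <<'E'
import numpy as np, cv2
from cell import bot
def shot(n,f):
    s=bot.snapshot(n); cv2.imwrite('pics/'+f,s['color'][:,:,::-1]); 
    np.savez('pics/'+f+'.npz',**{k:np.array(v) for k,v in s.items() if k!='color'}); return s
def K(s): return np.array([[s['fx'],0,s['cx']],[0,s['fy'],s['cy']],[0,0,1]],float)
def load(f): return dict(np.load('pics/'+f+'.npz'))
def pix2w(s,uv,z):
    p=cv2.undistortPoints(np.array(uv,float).reshape(-1,1,2),K(s),np.array(s['dist'],float)).reshape(-1,2)
    R=np.array(s['R']);c=-R.T@np.array(s['t']).ravel()
    d=np.c_[p,np.ones(len(p))]@R
    z=np.broadcast_to(z,len(p))
    return c+d*((z-c[2])/d[:,2])[:,None]
def w2pix(s,X):
    return cv2.projectPoints(np.array(X,float).reshape(-1,1,3),cv2.Rodrigues(np.array(s['R'],float))[0],np.array(s['t'],float),K(s),np.array(s['dist'],float))[0].reshape(-1,2)
E
python3 - <<'E'
from h import *
s=shot('top','a_top.png'); t=shot('side','a_side.png')
for q in(s,t): print((-np.array(q['R']).T@np.array(q['t'])).round(3))
print(np.array(s['R']).round(2),bot.pinch_z,bot.observe())
E
```

```text
[ 0.464 -0.247  0.983]
[0.281 0.696 0.604]
[[-0.02 -1.    0.01]
 [-0.99  0.02 -0.15]
 [ 0.15 -0.01 -0.99]] 0.0187 {'time_s': 0.1, 'joint_pos': array([1.10040419e+00, 2.59143970e-01, 2.08731736e-02, 1.33368454e+00,
       1.58988345e-05, 1.41823410e+00]), 'joint_vel': array([-2.60888737e-05, -6.36321106e-04,  3.90226208e-03,  1.03598362e-03,
       -7.46789648e-04,  1.17718246e-03]), 'joint_efforts': array([ 4.14268405e-03, -5.56694770e+01,  3.45071840e+01,  1.16391972e-02,
       -1.90277469e-04, -1.59252784e-05]), 'eef_pos': array([0.17175413, 0.52225501, 0.23073621]), 'tool_rot': array([ 1.58246906e-01,  9.87399403e-01, -5.49184010e-04, -1.85164916e-04]), 'ft_force': array([ 0.47983288, -0.3250904 , -0.90492365]), 'ft_torque': array([-0.01050692, -0.05567861, -0.03351924]), 'gripper_width': 0.08502738986472681}
```

View pics/a_top.png

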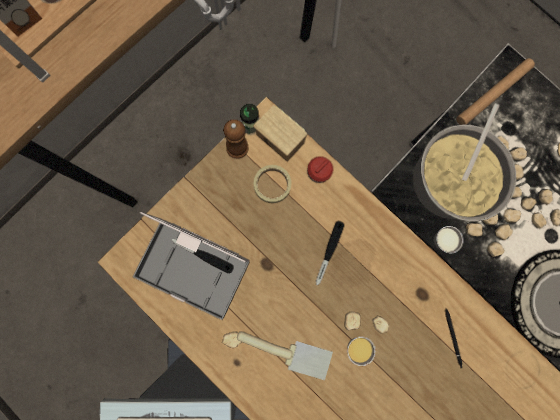

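View pics/a_side.png

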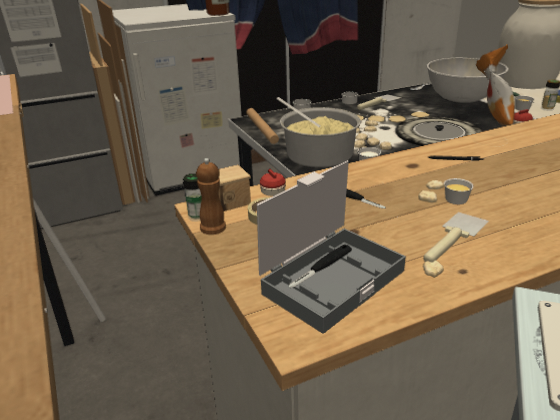

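The top view shows the case at about (192,270), its cover edge-on. The free peeler has its handle at (337,230) and blade tip at (319,281). The timer is at (320,169) and the mill at (235,140). The arm is in neither view. Next I'll enlarge the top view for corners.

Run:
```python
from h import *
s=load('a_top.png'); im=cv2.imread('pics/a_top.png')
a=cv2.resize(im[195:335,120:260],None,fx=4,fy=4,interpolation=cv2.INTER_CUBIC)
b=cv2.resize(im[210:290,300:360],None,fx=4,fy=4,interpolation=cv2.INTER_CUBIC)
c=np.zeros((560,800,3),np.uint8);c[:,:560]=a;c[:320,560:]=b;cv2.imwrite('pics/b.png',c)
print(pix2w(s,[[319,281],[338,223],[192,270],[320,169],[235,140],[140,275],[165,222],[247,262],[222,316]],[.005,.01,0.0,.05,.1,.036,.036,.036,.036]).round(3))
```

```text
[[ 0.431 -0.381  0.005]
 [ 0.574 -0.434  0.01 ]
 [ 0.463 -0.066  0.   ]
 [ 0.703 -0.388  0.05 ]
 [ 0.764 -0.182  0.1  ]
 [ 0.453  0.053  0.036]
 [ 0.58  -0.006  0.036]
 [ 0.48  -0.205  0.036]
 [ 0.354 -0.145  0.036]]
```

View pics/b.png

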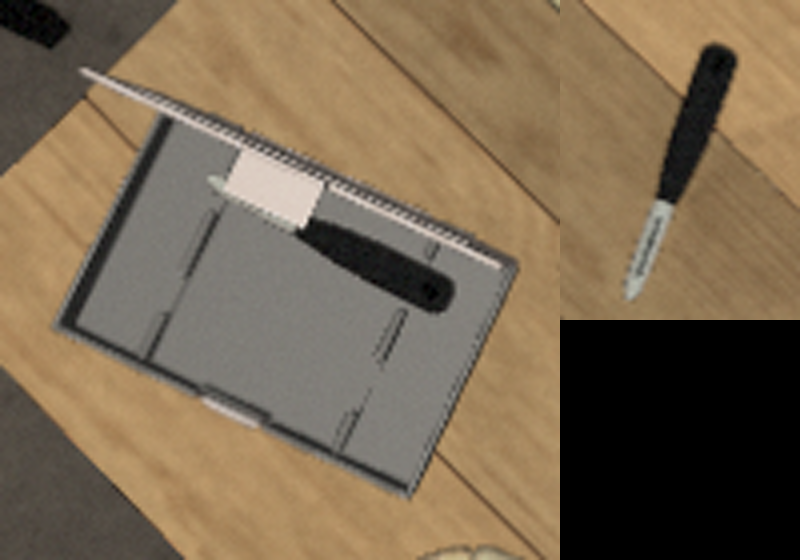

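Run:
```python
from h import *
from scipy.optimize import least_squares
s=load('a_top.png')
uv=np.array([[58,327],[410,495],[518,262]])/4+[119.6,194.6]
L=np.array([[-.076,.12,.036],[-.076,-.12,.036],[.076,-.12,.036]])
def T(p,X):
    c,n=np.cos(p[2]),np.sin(p[2]); X=np.atleast_2d(X)
    return np.c_[p[0]+c*X[:,0]-n*X[:,1],p[1]+n*X[:,0]+c*X[:,1],X[:,2]]
r=least_squares(lambda p:(w2pix(s,T(p,L))-uv).ravel(),[.46,-.07,.4]);print('case',r.x.round(4),r.fun.round(2))
p=r.x
print('place',T(p,[-.028,0,.01]).round(4),'tab upright',T(p,[.078,0,.19]).round(3))
q=pix2w(s,[[318,284.5],[339.4,220.6],[327,260]],[.005,.013,.01]);print(q.round(4))
d=q[0]-q[1];print('len',np.hypot(d[0],d[1]),'yaw',np.arctan2(d[1],d[0]),'mid',(q[0]+q[1])/2)
# check stored peeler
uv=np.array([[208,180],[445,303]])/4+[119.6,194.6]
print('stored ends',pix2w(s,uv,[.015,.022]).round(4),T(p,[[.04,.085,0],[.04,-.085,0]]).round(4))
```

```text
case [ 0.4676 -0.0708 -0.4429] [-1.39 -0.33  0.74  0.43  0.62 -0.16]
place [[ 0.4423 -0.0588  0.01  ]] tab upright [[ 0.538 -0.104  0.19 ]]
[[ 0.422  -0.3786  0.005 ]
 [ 0.5792 -0.4369  0.013 ]
 [ 0.4817 -0.4023  0.01  ]]
len 0.16767518526519098 yaw 2.7859465797769953 mid [ 0.50060559 -0.40775566  0.009     ]
stored ends [[ 0.5383 -0.0177  0.015 ]
 [ 0.4607 -0.1651  0.022 ]] [[ 0.5401 -0.0111  0.    ]
 [ 0.4673 -0.1647  0.    ]]
```

Call:
{"op": "drive_tool", "data": {"motion": [{"translation": [0, 0, -0.03], "yaw": 2.2}, {"translation": [-0.03, -0.034, 0], "yaw": 0}, {"translation": [-0.03, -0.034, 0], "yaw": 0}, {"translation": [-0.03, -0.034, 0], "yaw": 0}, {"translation": [-0.03, -0.034, 0], "yaw": 0}, {"translation": [-0.03, -0.034, 0], "yaw": 0}, {"translation": [-0.03, -0.034, 0], "yaw": 0}, {"translation": [-0.03, -0.034, 0], "yaw": 0}, {"translation": [-0.03, -0.034, 0], "yaw": 0}, {"translation": [-0.03, -0.034, 0], "yaw": 0}], "fingers": 0.085, "squeeze": 40}}

```text
time_s: 1.1
eef_pos: [0.3182, 0.1398, 0.2613]
tool_rot: [0.177, 0.984, 0.0, 0.0]
ft_force: [1.1, 0.8, 0.1]
gripper_width: 0.0852
```

Call:
{"op": "drive_tool", "data": {"motion": [{"translation": [-0.03, -0.034, 0], "yaw": 0}, {"translation": [-0.03, -0.034, 0], "yaw": 0}, {"translation": [-0.03, -0.034, 0], "yaw": 0}, {"translation": [-0.03, -0.034, 0], "yaw": 0}, {"translation": [-0.03, -0.034, 0], "yaw": 0}, {"translation": [-0.03, -0.034, 0], "yaw": 0}, {"translation": [-0.03, -0.034, 0], "yaw": 0}, {"translation": [-0.03, -0.034, 0], "yaw": 0}, {"translation": [-0.03, -0.034, 0], "yaw": 0}, {"translation": [-0.03, -0.034, 0], "yaw": 0}]}}

```text
time_s: 2.1
eef_pos: [0.481, -0.2836, 0.2609]
tool_rot: [0.177, 0.984, 0.0, -0.0]
ft_force: [0.1, 0.7, 0.8]
gripper_width: 0.0847
```

Call:
{"op": "drive_tool", "data": {"motion": [{"translation": [-0.03, -0.036, 0.03], "yaw": 0}, {"translation": [-0.03, -0.036, 0.03], "yaw": 0}, {"translation": [-0.03, -0.036, 0.03], "yaw": 0}, {"translation": [0, 0, 0], "yaw": 0}, {"translation": [0, 0, 0], "yaw": 0}, {"translation": [0, 0, 0], "yaw": 0}]}}

```text
time_s: 2.7
eef_pos: [0.5228, -0.4003, 0.1811]
tool_rot: [0.177, 0.984, -0.0, 0.0]
ft_force: [0.3, 0.4, 0.4]
gripper_width: 0.0851
```

Run:
```python
from h import *
s=shot('wrist','c_wrist.png'); o=bot.observe(); print(o['eef_pos'],o['tool_rot'])
print(w2pix(s,[[.422,-.3786,.005],[.5792,-.4369,.013],[.4817,-.4023,.01],[*o['eef_pos'][:2],.012]]))
shot('top','c_top.png')
```

```text
[ 0.52290111 -0.40016338  0.18176572] [ 1.76799441e-01  9.84246608e-01 -3.80257800e-04  6.53895772e-04]
[[266.30300042  52.95401091]
 [268.21500163 243.28821595]
 [265.19318815 131.14899974]
 [284.166326   174.59257411]]
```

View pics/c_wrist.png

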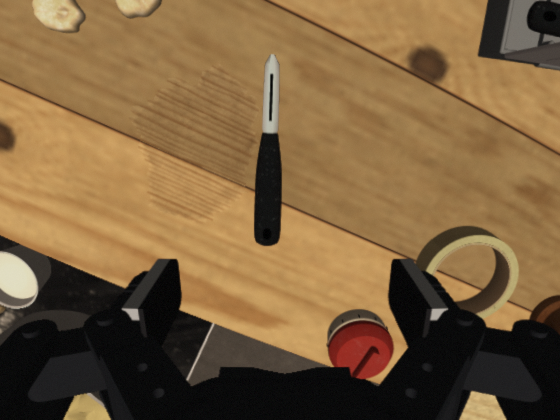

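The wrist view shows the peeler tip at (272,55), the junction at (269,132) and the handle end at (267,245). These match my estimate to a few pixels. I'll refine from this view.

Run:
```python
from h import *
s=load('c_wrist.png')
q=pix2w(s,[[272,55],[267,245],[269,133],[267.5,190]],[.005,.013,.013,.024]);print(q.round(4))
d=q[0]-q[1];a=np.arctan2(d[1],d[0]);print(np.hypot(*d[:2]),np.degrees(a))
m=(q[0]+q[1])/2;m2=q[1,:2]+.085*d[:2]/np.hypot(*d[:2]); g=m2-.03*np.array([np.cos(a),np.sin(a)])
print('origin',m,'grip',g)
o=bot.observe();xa=2*np.arctan2(o['tool_rot'][1],o['tool_rot'][0]);D=g-o['eef_pos'][:2]
print('xa',np.degrees(xa),'tool d',D@[np.cos(xa),np.sin(xa)],D@[np.sin(xa),-np.cos(xa)],o['eef_pos'][2])
```

```text
[[ 0.4252 -0.3747  0.005 ]
 [ 0.5804 -0.4386  0.013 ]
 [ 0.484  -0.3996  0.013 ]
 [ 0.528  -0.4173  0.024 ]]
0.16787991653197026 157.64618884809784
origin [ 0.50280299 -0.40667063  0.009     ] grip [ 0.52956819 -0.41767722]
xa 159.6481810019561 tool d -0.01228958239933062 -0.014218568906300971 0.18208077594481384
```

Call:
{"op": "drive_tool", "data": {"motion": [{"translation": [-0.012, -0.014, 0.02], "yaw": 0}, {"translation": [0, 0, 0.04], "yaw": 2}, {"translation": [0, 0, 0.04], "yaw": 0}, {"translation": [0, 0, 0.035], "yaw": 0}, {"translation": [0, 0, 0.02], "yaw": 0}, {"translation": [0, 0, 0.01], "yaw": 0}, {"translation": [0, 0, 0.01], "yaw": 0}, {"translation": [0, 0, 0.0], "yaw": 0}, {"translation": [0, 0, 0], "yaw": 0}]}}

```text
time_s: 3.7
eef_pos: [0.5296, -0.4185, 0.0067]
tool_rot: [0.194, 0.981, -0.0, 0.001]
ft_force: [-0.1, 0.6, -0.7]
gripper_width: 0.085
```

Call:
{"op": "drive_tool", "data": {"motion": [{"translation": [0, 0, 0.003], "yaw": 0}, {"translation": [0, 0, 0], "yaw": 0}, {"translation": [0, 0, 0], "yaw": 0}, {"translation": [0, 0, 0], "yaw": 0}, {"translation": [0, 0, 0], "yaw": 0}, {"translation": [0, 0, 0], "yaw": 0}, {"translation": [0, 0, 0], "yaw": 0}, {"translation": [0, 0, 0], "yaw": 0}, {"translation": [0, 0, 0], "yaw": 0}, {"translation": [0, 0, 0], "yaw": 0}], "fingers": 0.01, "squeeze": 40}}

```text
time_s: 4.7
eef_pos: [0.5293, -0.4185, 0.0028]
tool_rot: [0.194, 0.981, -0.0, 0.0]
ft_force: [-0.6, -0.9, 5.0]
gripper_width: 0.0235
```

Call:
{"op": "drive_tool", "data": {"motion": [{"translation": [0, 0, -0.02], "yaw": 0}, {"translation": [0, 0, -0.04], "yaw": 0}, {"translation": [0, 0, -0.045], "yaw": 0}, {"translation": [0, 0, -0.045], "yaw": 0}, {"translation": [0.038, 0.008, 0], "yaw": 0}, {"translation": [0.038, 0.008, 0], "yaw": 0}, {"translation": [0.038, 0.008, 0], "yaw": 0}, {"translation": [0.038, 0.008, 0], "yaw": 0}, {"translation": [0.038, 0.008, 0], "yaw": 0}, {"translation": [0.038, 0.008, 0], "yaw": 0}]}}

```text
time_s: 5.7
eef_pos: [0.3352, -0.2856, 0.1519]
tool_rot: [0.194, 0.981, 0.0, -0.0]
ft_force: [-0.7, 0.4, -0.4]
gripper_width: 0.024
```

Call:
{"op": "drive_tool", "data": {"motion": [{"translation": [0, 0, 0], "yaw": 8}, {"translation": [0, 0, 0], "yaw": 8}, {"translation": [0, 0, 0], "yaw": 8}, {"translation": [0, 0, 0], "yaw": 8}, {"translation": [0, 0, 0], "yaw": 8}, {"translation": [0, 0, 0], "yaw": 8}, {"translation": [0, 0, 0], "yaw": 8}, {"translation": [0, 0, 0], "yaw": 8}, {"translation": [0, 0, 0], "yaw": 8}, {"translation": [0, 0, 0], "yaw": 8}]}}

```text
time_s: 6.7
eef_pos: [0.3365, -0.2866, 0.1521]
tool_rot: [0.781, 0.624, 0.0, -0.0]
ft_force: [0.3, -0.1, -1.4]
gripper_width: 0.024
```

Call:
{"op": "drive_tool", "data": {"motion": [{"translation": [0, 0, 0], "yaw": 8}, {"translation": [0, 0, 0], "yaw": 5}, {"translation": [0, 0, 0], "yaw": 0}, {"translation": [0, 0, 0], "yaw": 0}, {"translation": [0, 0, 0], "yaw": 0}]}}

```text
time_s: 7.2
eef_pos: [0.3366, -0.2868, 0.1523]
tool_rot: [0.845, 0.535, -0.0, -0.0]
ft_force: [0.2, -0.0, -0.8]
gripper_width: 0.0236
```

Run:
```python
from h import *
s=shot('top','d_top.png');w=shot('wrist','d_wrist.png');o=bot.observe()
print(o['eef_pos'],np.degrees(2*np.arctan2(o['tool_rot'][1],o['tool_rot'][0])),o['gripper_width'])
c=np.hstack([cv2.resize(cv2.imread('pics/d_wrist.png'),(400,300)),cv2.resize(cv2.imread('pics/d_top.png'),(400,300))]);cv2.imwrite('pics/d.png',c)
```

```text
[ 0.33661351 -0.28687914  0.15235807] 64.66415774870875 0.023598910502248733
```

View pics/d.png

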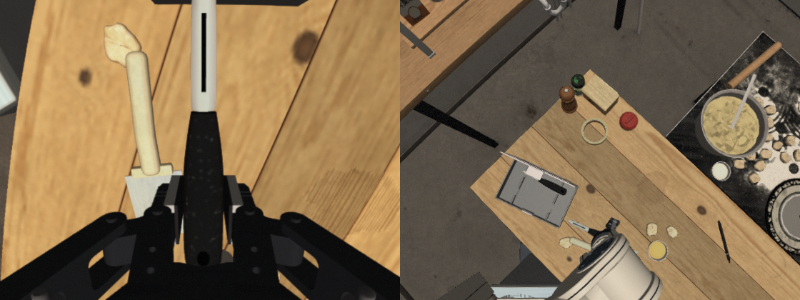

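The left half (wrist) shows the peeler held straight in the jaws, its handle/blade junction near (203,112) in the half-size view. The right half shows the case undisturbed. Now I'll work out the in-hand offset.

Run:
```python
from h import *
s=load('d_wrist.png');im=cv2.imread('pics/d_wrist.png')
o=bot.observe();P=o['eef_pos'];xa=2*np.arctan2(o['tool_rot'][1],o['tool_rot'][0])
g=cv2.cvtColor(im,cv2.COLOR_BGR2GRAY).astype(int)
for r in(20,60,100,140,150,155,160,170,200,230):
    row=g[r,230:345]
    m=(row>150) if r<152 else (row<60)
    i=np.where(m)[0]+230; print(r,i.min(),i.max(),end=' | ')
print(im[140:165:2,270].tolist())
z0=P[2]-.0028
def rep(n,uv,z):
    q=pix2w(s,[uv],z)[0,:2]-P[:2]; print(n,(q@[np.cos(xa),np.sin(xa)]).round(4),(q@[np.sin(xa),-np.cos(xa)]).round(4))
rep('junction',[285,157],z0+.02); rep('butt',[285,361],z0+.02); rep('blade20',[284,20],z0+.015)
print('proj expected',w2pix(s,[[*(P[:2]+k*np.array([np.cos(xa),np.sin(xa)])),z0+.013] for k in(-.055,0,.05,.105)]))
```

```text
20 230 344 | 60 230 344 | 100 230 344 | 140 230 344 | 150 230 344 | Traceback (most recent call last):
  File "<stdin>", line 8, in <module>
    return umr_minimum(a, axis, None, out, keepdims, initial, where)
ValueError: zero-size array to reduction operation minimum which has no identity
```

Run:
```python
from h import *
s=load('d_wrist.png')
o=bot.observe();P=o['eef_pos'];xa=2*np.arctan2(o['tool_rot'][1],o['tool_rot'][0])
z0=P[2]-.0028
def rep(n,uv,z):
    q=pix2w(s,[uv],z)[0,:2]-P[:2]; print(n,(q@[np.cos(xa),np.sin(xa)]).round(4),(q@[np.sin(xa),-np.cos(xa)]).round(4))
rep('junction',[285,157],z0+.02); rep('butt',[284,368],z0+.02); rep('blade20',[284,20],z0+.012)
```

```text
junction 0.0507 0.0
butt -0.0409 -0.0002
blade20 0.0967 -0.0004
```

Call:
{"op": "drive_tool", "data": {"motion": [{"translation": [0.037, 0, 0], "yaw": 0}, {"translation": [0.037, 0, 0], "yaw": 0}, {"translation": [0.037, 0, 0.01], "yaw": 0}, {"translation": [0.037, 0, 0.02], "yaw": 0}, {"translation": [0.037, 0, 0.02], "yaw": 0}, {"translation": [0.037, -0.002, 0.01], "yaw": 0}, {"translation": [0, 0, 0], "yaw": 0}, {"translation": [0, 0, 0], "yaw": 0}, {"translation": [0, 0, 0], "yaw": 0}]}}

```text
time_s: 8.2
eef_pos: [0.4302, -0.0862, 0.0927]
tool_rot: [0.845, 0.534, 0.0, 0.0]
ft_force: [-0.0, 0.3, 0.1]
gripper_width: 0.0237
```

Run:
```python
from h import *
s=shot('top','e_top.png');w=shot('wrist','e_wrist.png');v=shot('side','e_side.png');o=bot.observe()
print(o['eef_pos'],np.degrees(2*np.arctan2(o['tool_rot'][1],o['tool_rot'][0])),o['gripper_width'])
```

```text
[ 0.43007387 -0.08658289  0.09277345] 64.49883078059177 0.024050013592968152
```

View pics/e_wrist.png

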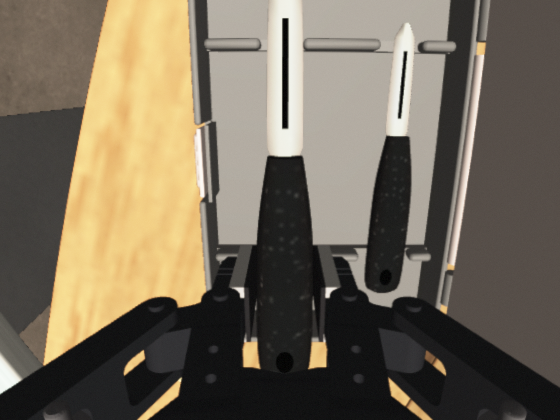

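The wrist view shows the blade-rib notch edges at (261,44) and (305,44), and the stored peeler's notch at (381,45)–(420,46). It also shows the handle rib near row 253. Next I compare these with the estimated case pose.

Run:
```python
from h import *
s=load('e_wrist.png');im=cv2.imread('pics/e_wrist.png')
p=np.array([.4676,-.0708,-.4429]);c,n=np.cos(p[2]),np.sin(p[2])
def loc(q): d=q[:,:2]-p[:2]; return np.c_[d@[c,n],d@[-n,c]]
# notch edges at blade rib, stored rib cheeks; handle rib segment ends; stored tip, butt
print(loc(pix2w(s,[[261,44],[305,44],[381,45],[420,46],[410,256],[356,254],[405,25],[384,285]],[.02]*6+[.015,.02])).round(4))
o=bot.observe();print('tcp',loc(o['eef_pos'][None]),o['eef_pos'])
cv2.imwrite('pics/e2.png',np.vstack([cv2.resize(im[30:60,190:460],None,fx=2.9,fy=4,interpolation=cv2.INTER_CUBIC),cv2.resize(im[235:270,190:460],None,fx=2.9,fy=4,interpolation=cv2.INTER_CUBIC)]))
```

```text
[[-0.0402  0.0677]
 [-0.0156  0.0677]
 [ 0.0271  0.0677]
 [ 0.0495  0.0676]
 [ 0.056  -0.0623]
 [ 0.0198 -0.0605]
 [ 0.0416  0.0794]
 [ 0.0405 -0.0839]]
tcp [[-0.0271414  -0.03034229]] [ 0.43007387 -0.08658289  0.09277345]
```

View pics/e2.png

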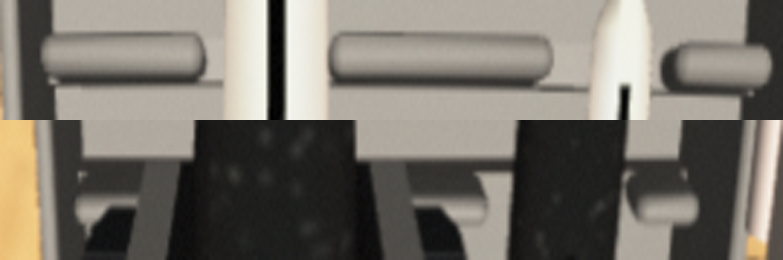

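Call:
{"op": "drive_tool", "data": {"motion": [{"translation": [0.001, -0.001, 0.02], "yaw": 0}, {"translation": [0, 0, 0.02], "yaw": 0}, {"translation": [0, 0, 0.015], "yaw": 0}, {"translation": [0, 0, 0.01], "yaw": 0}, {"translation": [0, 0, 0.008], "yaw": 0}, {"translation": [0, 0, 0.004], "yaw": 0}, {"translation": [0, 0, 0.002], "yaw": 0}, {"translation": [0, 0, 0], "yaw": 0}, {"translation": [0, 0, 0], "yaw": 0}]}}

```text
time_s: 9.25
eef_pos: [0.4299, -0.0843, 0.0138]
tool_rot: [0.845, 0.534, 0.0, 0.0]
ft_force: [-0.1, 1.6, -0.6]
gripper_width: 0.024
```

Call:
{"op": "drive_tool", "data": {"motion": [{"translation": [0, 0, 0.001], "yaw": 0}, {"translation": [0, 0, 0], "yaw": 0}, {"translation": [0, 0, 0], "yaw": 0}]}}

```text
time_s: 9.55
eef_pos: [0.4299, -0.0843, 0.0127]
tool_rot: [0.845, 0.534, 0.0, 0.0]
ft_force: [0.5, 0.2, 1.1]
gripper_width: 0.0241
```

Call:
{"op": "drive_tool", "data": {"motion": [{"translation": [0, 0, 0], "yaw": 0}, {"translation": [0, 0, 0], "yaw": 0}, {"translation": [0, 0, 0], "yaw": 0}, {"translation": [0, 0, 0], "yaw": 0}, {"translation": [0, 0, -0.01], "yaw": 0}, {"translation": [0, 0, -0.02], "yaw": 0}, {"translation": [0, 0, -0.05], "yaw": 0}, {"translation": [0, 0, 0], "yaw": 0}, {"translation": [0, 0, 0], "yaw": 0}, {"translation": [0, 0, 0], "yaw": 0}], "fingers": 0.042}}

```text
time_s: 10.55
eef_pos: [0.4292, -0.0841, 0.0923]
tool_rot: [0.845, 0.534, -0.0, -0.0]
ft_force: [0.1, 0.0, 0.2]
gripper_width: 0.0426
```

Run:
```python
from h import *
w=shot('wrist','f_wrist.png');v=shot('side','f_side.png');o=bot.observe()
print(o['eef_pos'],o['ft_force'],o['gripper_width'])
a=cv2.resize(cv2.imread('pics/f_wrist.png'),(400,300));b=cv2.resize(cv2.imread('pics/f_side.png')[120:345,200:500],(400,300))
cv2.imwrite('pics/f.png',np.hstack([a,b]))
```

```text
[ 0.42902369 -0.08398721  0.09170954] [ 0.32410786 -0.12396689 -0.45874543] 0.04226137299336878
```

View pics/f.png

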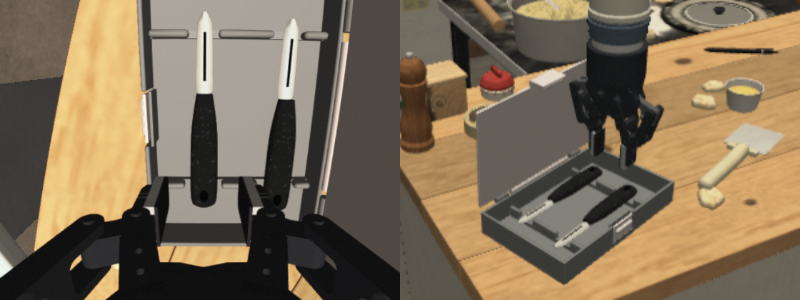

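Both peelers lie flat in their notches, blades at the same end (the new one at wrist half-size (204,12)–(203,205)), and the cover is upright. Now I'll close the fingers, go over the cover and come down behind it.

Call:
{"op": "drive_tool", "data": {"motion": [{"translation": [0, 0, -0.042], "yaw": 0}, {"translation": [0, 0, -0.042], "yaw": 0}, {"translation": [0, 0, -0.042], "yaw": 0}, {"translation": [0, 0, -0.042], "yaw": 0}, {"translation": [0, 0, -0.042], "yaw": 0}, {"translation": [0.007, 0.04, 0], "yaw": 0}, {"translation": [0.007, 0.04, 0], "yaw": 0}, {"translation": [0.007, 0.04, 0], "yaw": 0}, {"translation": [0.007, 0.04, 0], "yaw": 0}, {"translation": [0, 0.04, 0], "yaw": 0}], "fingers": 0.0}}

```text
time_s: 11.65
eef_pos: [0.6239, -0.1446, 0.301]
tool_rot: [0.845, 0.535, -0.001, -0.001]
ft_force: [0.4, -0.8, -0.1]
gripper_width: 0.0003
```

Call:
{"op": "drive_tool", "data": {"motion": [{"translation": [0, 0, 0], "yaw": 0}, {"translation": [0, 0, 0], "yaw": 0}]}}

```text
time_s: 11.85
eef_pos: [0.6227, -0.145, 0.2999]
tool_rot: [0.845, 0.534, -0.001, -0.002]
ft_force: [-0.6, 0.9, 0.9]
gripper_width: -0.0001
```

Run:
```python
from h import *
from scipy.optimize import least_squares
w=shot('side','g_side.png');o=bot.observe()
p=np.array([.4676,-.0708,-.4429]);c,n=np.cos(p[2]),np.sin(p[2]);d=o['eef_pos'][:2]-p[:2]
print(o['eef_pos'],o['gripper_width'],'case xy',d@[c,n],d@[-n,c],o['tool_rot'])
s=load('a_top.png');uv=np.array([[82,70],[502,266]])/4+[119.6,194.6]
def W(th):
  r=.154;X=np.array([[.078-r*np.cos(th),y,.038+r*np.sin(th)] for y in(.12,-.12)])
  return np.c_[p[0]+c*X[:,0]-n*X[:,1],p[1]+n*X[:,0]+c*X[:,1],X[:,2]]
r=least_squares(lambda t:(w2pix(s,W(t[0]))-uv).ravel(),[1.57]);print('theta',r.x,r.fun)
```

```text
[ 0.62201912 -0.14465658  0.30108062] 1.1606119486885393e-05 case xy 0.17117170496982617 -0.0005522679382578138 [ 8.45331971e-01  5.34239804e-01 -7.74629589e-04 -1.04404169e-03]
theta [1.51813525] [-0.50485318  0.00575058  0.4558235  -0.033009  ]
```

View pics/g_side.png

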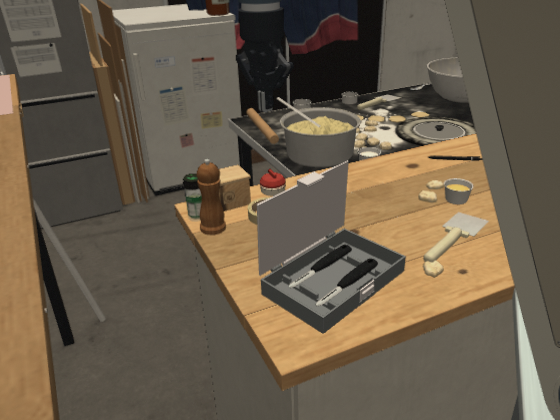

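Call:
{"op": "drive_tool", "data": {"motion": [{"translation": [0, -0.01, 0.05], "yaw": 0}, {"translation": [0, -0.01, 0.05], "yaw": 0}, {"translation": [0, -0.01, 0.04], "yaw": 0}, {"translation": [0, 0, 0.009], "yaw": 0}, {"translation": [0, -0.015, 0], "yaw": 0}, {"translation": [0, -0.015, 0], "yaw": 0}, {"translation": [0, -0.01, 0], "yaw": 0}, {"translation": [0, -0.01, 0], "yaw": 0}, {"translation": [0, -0.01, 0], "yaw": 0}, {"translation": [0, -0.01, 0], "yaw": 0}]}}

```text
time_s: 12.9
eef_pos: [0.532, -0.1018, 0.1559]
tool_rot: [0.845, 0.534, 0.0, 0.0]
ft_force: [-0.8, -0.1, -0.5]
gripper_width: 0.0003
```

Call:
{"op": "drive_tool", "data": {"motion": [{"translation": [0, -0.01, 0.002], "yaw": 0}, {"translation": [0, -0.01, 0.003], "yaw": 0}, {"translation": [0, -0.01, 0.005], "yaw": 0}, {"translation": [0, -0.01, 0.006], "yaw": 0}, {"translation": [0, -0.01, 0.007], "yaw": 0}, {"translation": [0, -0.01, 0.008], "yaw": 0}, {"translation": [0, -0.01, 0.01], "yaw": 0}]}}

```text
time_s: 13.6
eef_pos: [0.4683, -0.0716, 0.1139]
tool_rot: [0.845, 0.534, -0.0, 0.0]
ft_force: [0.5, 0.4, -0.6]
gripper_width: 0.0002
```

Run:
```python
from h import *
w=shot('side','h_side.png');shot('top','h_top.png');o=bot.observe()
p=np.array([.4676,-.0708,-.4429]);c,n=np.cos(p[2]),np.sin(p[2]);d=o['eef_pos'][:2]-p[:2]
print(o['eef_pos'],'case xy',d@[c,n],d@[-n,c],o['ft_force'])
```

```text
[ 0.46706277 -0.07109276  0.11319187] case xy -0.0003599300465119402 -0.0004947474912686713 [ 1.10296978 -0.6225505   0.12572717]
```

View pics/h_side.png

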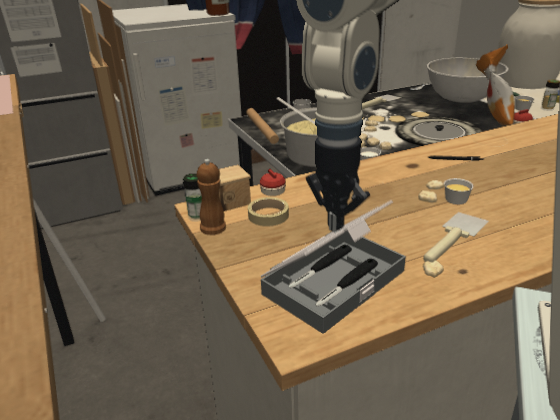

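The cover is tipped past the balance point (edge at about (350,230)) and is sinking. I'll let it settle, then go above the tab.

Call:
{"op": "drive_tool", "data": {"motion": [{"translation": [0, 0, -0.02], "yaw": 0}, {"translation": [0, 0, 0], "yaw": 0}, {"translation": [0, 0, 0], "yaw": 0}, {"translation": [0, 0, 0], "yaw": 0}, {"translation": [0, -0.024, 0], "yaw": 0}, {"translation": [0, -0.024, 0], "yaw": 0}, {"translation": [0, -0.023, 0], "yaw": 0}, {"translation": [0, 0, 0], "yaw": 0}, {"translation": [0, 0, 0], "yaw": 0}]}}

```text
time_s: 14.6
eef_pos: [0.4051, -0.0415, 0.1343]
tool_rot: [0.845, 0.534, 0.0, 0.0]
ft_force: [0.0, 0.1, 0.1]
gripper_width: 0.0002
```

Run:
```python
from h import *
w=shot('side','i_side.png');o=bot.observe()
p=np.array([.4676,-.0708,-.4429]);c,n=np.cos(p[2]),np.sin(p[2]);d=o['eef_pos'][:2]-p[:2]
print(o['eef_pos'],'case xy',d@[c,n],d@[-n,c],o['ft_force'])
cv2.imwrite('pics/i.png',cv2.resize(cv2.imread('pics/i_side.png')[150:345,220:450],None,fx=2.4,fy=2.4,interpolation=cv2.INTER_CUBIC))
```

```text
[ 0.40553478 -0.04174182  0.13431948] case xy -0.06852992305107512 -0.00034432509579034043 [0.25352834 0.43899782 0.6916226 ]
```

View pics/i.png

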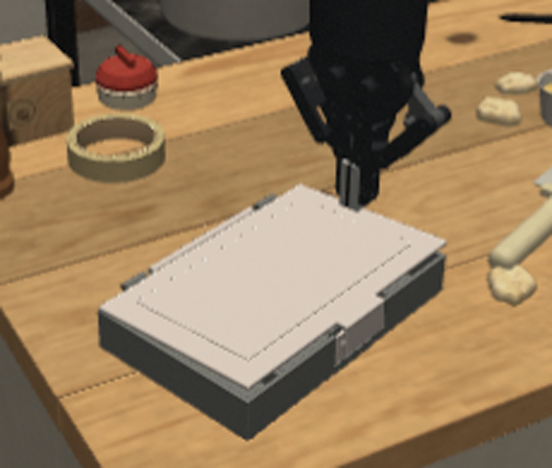

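The cover rests on its catch, the front edge slightly raised. I'll descend onto the tab.

Call:
{"op": "drive_tool", "data": {"motion": [{"translation": [0, -0.002, 0.03], "yaw": 0}, {"translation": [0, 0, 0.03], "yaw": 0}, {"translation": [0, 0, 0.015], "yaw": 0}, {"translation": [0, 0, 0.005], "yaw": 0}, {"translation": [0, 0, 0.003], "yaw": 0}, {"translation": [0, 0, 0.003], "yaw": 0}, {"translation": [0, 0, 0.002], "yaw": 0}, {"translation": [0, 0, 0.002], "yaw": 0}, {"translation": [0, 0, 0], "yaw": 0}]}}

```text
time_s: 15.55
eef_pos: [0.4039, -0.0409, 0.0448]
tool_rot: [0.845, 0.534, 0.001, 0.001]
ft_force: [1.0, -0.3, 0.6]
gripper_width: 0.0001
```

Call:
{"op": "drive_tool", "data": {"motion": [{"translation": [0, 0, 0.001], "yaw": 0}, {"translation": [0, 0, 0.001], "yaw": 0}, {"translation": [0, 0, 0], "yaw": 0}]}}

```text
time_s: 15.85
eef_pos: [0.4029, -0.0405, 0.0421]
tool_rot: [0.845, 0.534, -0.0, -0.0]
ft_force: [-0.5, 0.6, -0.4]
gripper_width: -0.0
```

Call:
{"op": "drive_tool", "data": {"motion": [{"translation": [0, 0, 0.001], "yaw": 0}, {"translation": [0, 0, 0.001], "yaw": 0}, {"translation": [0, 0, 0], "yaw": 0}]}}

```text
time_s: 16.15
eef_pos: [0.403, -0.0406, 0.0403]
tool_rot: [0.845, 0.534, -0.0, -0.0]
ft_force: [0.5, -0.7, -0.2]
gripper_width: -0.0002
```

Call:
{"op": "drive_tool", "data": {"motion": [{"translation": [0, 0, 0.001], "yaw": 0}, {"translation": [0, 0, 0.001], "yaw": 0}, {"translation": [0, 0, 0], "yaw": 0}]}}

```text
time_s: 16.45
eef_pos: [0.4031, -0.0406, 0.0396]
tool_rot: [0.845, 0.534, 0.0, 0.0]
ft_force: [-7.7, 1.9, 26.4]
gripper_width: 0.0001
```

Run:
```python
from h import *
w=shot('side','j_side.png');o=bot.observe();print(o['eef_pos'],o['ft_force'])
cv2.imwrite('pics/j.png',cv2.resize(cv2.imread('pics/j_side.png')[150:345,220:450],None,fx=2.4,fy=2.4,interpolation=cv2.INTER_CUBIC))
```

```text
[ 0.40312563 -0.0406043   0.03963484] [-8.04680169  1.80224992 26.95551244]
```

View pics/j.png

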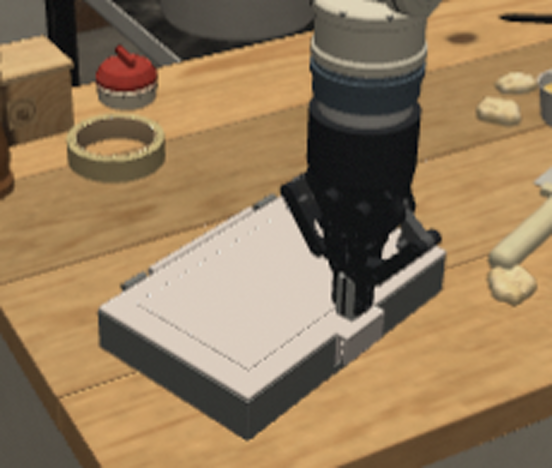

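The cover is flush with the tray, and the force rose to 27 N against the stop, so it is snapped. I'll retreat and check that it holds.

Call:
{"op": "drive_tool", "data": {"motion": [{"translation": [0, 0, -0.005], "yaw": 0}, {"translation": [0, 0, -0.03], "yaw": 0}, {"translation": [0, 0, -0.05], "yaw": 0}, {"translation": [0, 0, -0.05], "yaw": 0}, {"translation": [0, 0, 0], "yaw": 0}, {"translation": [0, 0, 0], "yaw": 0}, {"translation": [0, 0, 0], "yaw": 0}, {"translation": [0, 0, 0], "yaw": 0}]}}

```text
time_s: 17.3
eef_pos: [0.4025, -0.0404, 0.1721]
tool_rot: [0.845, 0.534, -0.001, -0.001]
ft_force: [1.0, 0.3, -0.3]
gripper_width: 0.0
```

Run:
```python
from h import *
w=shot('side','k_side.png');shot('top','k_top.png');o=bot.observe();print(o['eef_pos'],o['ft_force'])
cv2.imwrite('pics/k.png',cv2.resize(cv2.imread('pics/k_side.png')[130:345,170:450],None,fx=2.4,fy=2.4,interpolation=cv2.INTER_CUBIC))
```

```text
[ 0.40267363 -0.04049776  0.17236956] [ 0.10018501 -0.30729359  0.38686781]
```

The viewer limit is reached, so I'll compare numerically: the front-left edge region in the released view against the pressed view (j) and the resting-on-catch view (i).

Run:
```python
import cv2,numpy as np
g=lambda n:cv2.imread(f'pics/{n}_side.png').astype(int)[290:335,262:355]
i,j,k=g('i'),g('j'),g('k')
for n,a,b in(('k-j',k,j),('k-i',k,i),('j-i',j,i)): d=abs(a-b).max(2);print(n,d.mean().round(2),(d>40).sum())
a,k2=cv2.imread('pics/a_side.png').astype(int),cv2.imread('pics/k_side.png').astype(int)
for n,(x,y,X,Y) in dict(mill=(195,155,228,236),timer=(258,170,275,186)).items(): print(n,(abs(a-k2)[y:Y,x:X].max(2)>40).sum())
```

```text
k-j 1.61 0
k-i 8.92 311
j-i 9.15 318
mill 13
timer 0
```

```bash
python3 -c "
from cell import bot
print(bot.job_done())"
```

```text
the job is handed in; nothing more can be done
None
```

The job is handed in at about 17 s of robot time: the peeler is in the empty cradle and the cover is shut. No verdict came back.

**Peeler:** I gripped it by the handle and laid it flat, blade at the same end as the stored one's. After release, both peelers were seen lying in their notches. I judged this by eye and did not measure it. The peelers are not visible now that the cover is shut.

**Cover:** I pushed it over from behind, it sank onto the catch, and I pressed the tab down with the fingers closed.
- **Press:** the force readings showed no clear snap peak. They stayed near 0 N until the cover stopped hard at 27 N, with the cover flush.
- **After release:** the front edge matched the pressed-shut view (no pixels clearly different) and differed from the resting-on-catch view (311 pixels). It is therefore holding shut, but this was checked by pixel comparison only, because the 12-picture viewing limit was reached.

**Mill and timer:** the timer region showed no change from the start. The mill region had 13 changed pixels. I did not trace their cause, but the arm never came near the mill.

The gripper was about 13 cm above the cover, with no force on it, when I handed in.

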